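# Hang a drip carrier of glass blanks on the drip rail and slide it to the mark

## Task

Take the yellow drip carrier by its tab and hook it onto the rail over the drip trough at the green mark, then slide it along the rail until it is centred on the red mark. Let go and leave it hanging there freely by both hooks; leave the blue carrier, the glassware and the other things on the table where they stand.

Things in the scene. Friction and masses are not known exactly. Their poses are not given: they have to be found in the camera images.
- yellow_carrier: the carrier to hang, loose, 500 g, upright on its yellow tray 80 (x) by 120 (y) by 14 mm. Origin: centre of the tray underside, z up. Two clear glass discs fixed in the tray reach z = 60 mm. Two steel rods rise at x = -30 mm, y = -40 and +40 mm, and bend over into hooks open to +x; at the start +x points roughly away from the robot. Yellow grip tab on top, to z = 206 mm
- yellow_tab (a point): middle of the yellow grip tab, x = y = 0, 185 mm above the carrier's underside. The tab is upright, 14 mm thick (carrier x), 44 mm wide (y), from z = 158 to 206 mm: pinch it from above across its thickness. A crossbar of 8 mm under it (y = -40 to +40 mm) joins the two hooks
- yellow_hook (a point): where the rail's axis lies when the carrier hangs: x = y = 0, z = 136.7 mm of the carrier, axes the carrier's. Hook rods are 8 mm thick: up along x = -30 mm to z = 128, slanting to an apex at x = 0, z = 152 (rod centre), down to tips at x = +24 with lowest point z = 120 mm. The rail enters from +x, through the gap from z = 60 (glass) to 120 mm (tips)
- blue_carrier: a second carrier, same shape and size but with blue tray and blue tab, loose, standing on the table: to be left alone. Origin: centre of its tray underside, z up; 80 (x) by 120 (y) by 206 mm high
- trough: fixed white drip trough on the table, 140 (x) by 500 (y) mm, walls 35 mm high, with a round steel rail of 16 mm diameter along its y axis, its axis 200 mm above the table and over the trough's centre line (x = 0), held from below by blue posts at y = -235 and +235 mm. Origin: centre of the trough's underside
- rail_mid (a point): middle of the rail, on its axis, 200 mm above the table; y runs along the rail, z up
- green_mark: green painted band, 30 mm long, on the rail, with two green stripes on the trough rims level with it: where carriers are hooked on. Origin: on the rail's axis in the middle of the band; y along the rail. Paint only, no obstacle. It may be at either end of the rail
- red_mark: red painted band, 30 mm long, on the rail, with two red stripes on the trough rims: where the carrier has to hang. Origin: on the rail's axis in the middle of the band; y along the rail. Paint only, no obstacle. 160 to 240 mm from the green one
- carafe: loose green glass carafe, 104 mm across, 200 mm high; origin: centre of its underside
- bowl: loose clear glass bowl, 140 mm across, 80 mm high; origin: centre of its underside
- tumbler: loose amber glass tumbler, 66 mm across, 85 mm high, standing between the carriers; origin: centre of its underside
- spray_can: loose white can with a blue label, 60 mm across, 160 mm high; origin: centre of its underside
- brush: loose hand brush lying on the table, about 200 mm long; origin: underside of its middle

How it is judged:
On the way, in this order (a step that is already met when the one before it is completed fails the run):
1. the yellow carrier hangs with both hooks over the rail at the green mark, its centre within 35 mm of the mark's (x of yellow_hook in the frame of rail_mid between -0.015 and 0.015 m and z of yellow_hook in the frame of rail_mid between -0.008 and 0.008 m and angle between yellow_carrier's own z axis and vertical below 0.26 rad and angle between the y axis of yellow_carrier and the y axis of trough, either way round below 0.2 rad and y of yellow_hook in the frame of green_mark between -0.035 and 0.035 m), for 0.2 s.
2. it is slid along: between the marks, more than 45 mm from the green and 40 mm from the red one, it is still on the rail (x of yellow_hook in the frame of rail_mid between -0.015 and 0.015 m and z of yellow_hook in the frame of rail_mid between -0.008 and 0.008 m and angle between yellow_carrier's own z axis and vertical below 0.26 rad and angle between the y axis of yellow_carrier and the y axis of trough, either way round below 0.2 rad and horizontal distance between yellow_hook and green_mark between 0.045 and 0.2 m and horizontal distance between yellow_hook and red_mark between 0.04 and 0.2 m), for 0.06 s.
3. it hangs on the rail at the red mark, centred within 15 mm (x of yellow_hook in the frame of rail_mid between -0.015 and 0.015 m and z of yellow_hook in the frame of rail_mid between -0.008 and 0.008 m and angle between yellow_carrier's own z axis and vertical below 0.26 rad and angle between the y axis of yellow_carrier and the y axis of trough, either way round below 0.2 rad and y of yellow_hook in the frame of red_mark between -0.015 and 0.015 m), for 0.2 s.
At the end, for the whole second after the job is handed in: The yellow carrier hangs by its hooks on the rail, released and at rest, its centre within 15 mm of the red mark's along the rail, the rail seated up in the hooks (within 8 mm in height), leaning less than 15 degrees (all of step 3 and contact force between yellow_carrier and trough above 1 N and linear speed of yellow_carrier below 0.03 m/s and angular speed of yellow_carrier below 0.3 rad/s); the robot touches nothing.
It fails at once if the yellow carrier is tipped over (more than 45 degrees) (angle between yellow_carrier's own z axis and vertical above 0.785 rad).
It fails at once if the blue carrier, carafe, bowl, tumbler, spray can or brush is moved more than 30 mm (distance of any of blue_carrier, carafe, bowl, tumbler, spray_can, brush from where it was at the start of the episode above 0.03 m).
It also fails if it takes over 51 s, if anything falls off the work surface, if the arm or the gripper's body presses on something with over 40 N, if the wrist force passes 120 N, or if a joint passes its speed limit or range.

## Robot

A 6-joint arm with a two-finger parallel gripper is mounted at the origin on the work surface. World frame = base frame: x ahead of the robot, y to its left, z up, the work surface at z = 0. Lengths are in m, angles in rad, forces in N, time in s.
With the tool pointing down it reaches from about 0.25 to 0.725 m from the base axis. Payload 4 kg.
Tool frame: the origin (TCP) lies between the finger pads; the fingertips stand 14 mm ahead of it and the grasp point (between the pads) lies 5 mm behind it; z points along the fingers, y is the line along which they close (so a half turn about z gives the same grasp; the last joint's range is limited). The gripper opens to 85 mm and grips with 20 to 120 N. Pads are 22 mm wide; open, the fingers measure 114 mm over their backs; the gripper's body (76 mm by 85 mm) begins 54 mm behind the grasp point. The pads swing forward as they close: fully open they stand 13 mm farther back than shut.
Start: joints at [1.179, 0.241, 0.005, 1.335, 0, 1.571], TCP at [0.191, 0.462, 0.215] pointing down, gripper open.
Joint ranges: [-2.72, 2.72], [-1.05, 1.87], [-1.09, 1.28], [-1.99, 2.15], [-1.42, 1.44], [-3.14, 3.14]. Speed limits (rad/s): [2.79, 2.79, 3.14, 3.14, 3.14, 3.14].

## Interface

Orientations are given as a unit quaternion [x, y, z, w].
In Python, from bench import env, vision, ticket, models gives the robot as it stands.
- The arm moves only by the tool jog_arm, never from a script. Its argument "commands" is a list of rows, each a list of 7 numbers: the opening, from 0 (shut) to 1 (fully open), then the shift along the tool's x, y, z in cm, then the turn, a rotation vector about the tool's x, y, z in degrees. In form: [[fingers, dx, dy, dz, rx, ry, rz], ...]. A call has exactly 5 rows; each row is the pose to reach, as a shift and turn from the pose commanded when the call began, along the tool's axes at that moment; what a row does not reach only later rows make up. A row lasts 1/10 s, in which the tool goes at most 50 mm and 8.59 degrees, less where a joint would pass 70% of its speed; a pose out of reach is approached as far as the arm can. A call with a gripper value outside its range is refused whole. The fingers move at their own pace and stop on an object; "squeeze" is the grip in N (left out, the last holds). Time passes only in rows, so rows that repeat a pose let the fingers close, or fill a call up. It gives the time, the measured TCP pose, the force, the opening and the grip force at its end, in the units of the state.
- env.get_obs(): the state, without advancing time (a new reading comes with each control period).
- vision.capture(name): name is "scene" or "top" or "wrist"; returns a dict with "pixels" (400x640x3 uint8, red, green, blue), "z_map" (400x640 float32, m along the optical axis (not along the pixel's ray), 0 where there is no reading), "intrinsics" (3x3 intrinsics, pixels), "camera_from_world" (4x4, takes a point from world to camera coordinates). Camera axes: x right, y down, z forward; pixel columns grow to the right and rows downward; lengths in m; the calibration is good to about 2 mm. A picture is of the moment at which its call begins.
- ticket.sign_off(): hands the job in; it is judged then, once.
Trained networks look in a picture, given as the dict that the camera call returned (one of the last four; its "shot" number tells which), for a name from the list of things; names that differ only in an ending like _2 or _b are one class to them, and where a whole thing is asked for, a point or a joint stands for the part that bears it (a point fixed in the world has none). Each returns a list of dicts, best first, with "score" (0 to 1); they miss things now and then, are a little off and sometimes report something else, mostly with a low value. They report only what shows in the picture. A call takes as long as a camera call.
- models.recognise(picture, target): "point" ([row, column] in pixels, amid what is visible of it).
- models.spot_point(picture, target): "point" ([row, column] in pixels: a listed point, or the origin of a listed thing).
The state is a dict: "time": time; "q": joint angles; "qd": joint speeds; "effort": joint torques, N m; "ee_pos": TCP position; "ee_rot": TCP orientation; "ft_force": force on the tool from outside, world axes, zero at the start; "ft_torque": the same for the moment, N m; "gripper_width": opening from 0.0 (shut) to 1.0 (fully open); "finger_force": force on a finger pad.
Only numpy, scipy, OpenCV 4.12 (cv2) and the standard library are available. Lean on these libraries where they do the work, as an engineer would, in place of code of your own. Each camera call takes 0.05 s, during which the arm holds its last target. There are 200 camera calls.

## Working session

There is one attempt and no reset: what is moved stays moved. The work goes in short steps, Python scripts to look and compute and a tool call to move; the robot and the scene stay as the last step left them, time stands still between calls to the robot, and variables do not carry over. Pictures are saved under pics/ and viewed, at most 10 in all, crops included, and the job is handed in when it is done.

Besides the shell and the picture viewer there is one more tool, called after "Request:" as a command line: name --pt "numbers of a row" for each row, then --argument value for the rest. jog_arm: Moves the arm, as the interface text tells. Its arguments: {"type":"object","properties":{"commands":{"type":"array","items":{"type":"array","items":{"type":"number"}}},"squeeze":{"type":"number"}},"required":["commands"]}

```bash
mkdir -p pics; ls; cat > h.py <<'E'
import numpy as np, cv2
from bench import env, vision, ticket, models
from scipy.spatial.transform import Rotation as R
def world(p, rc, z=None):
    r,c=rc; K=p["intrinsics"]; T=np.linalg.inv(p["camera_from_world"])
    ray=np.linalg.inv(K)@[c,r,1]
    if z is None:
        d=p["z_map"][int(round(r)),int(round(c))]; return (T@np.r_[ray*d,1])[:3]
    d=T[:3,:3]@ray; o=T[:3,3]; return o+d*(z-o[2])/d[2]
def cloud(p):
    K=p["intrinsics"]; T=np.linalg.inv(p["camera_from_world"]); z=p["z_map"]
    v,u=np.mgrid[:z.shape[0],:z.shape[1]]
    P=np.stack([(u-K[0,2])/K[0,0]*z,(v-K[1,2])/K[1,1]*z,z],-1)
    return P@T[:3,:3].T+T[:3,3]
def save(p,n): cv2.imwrite(f"pics/{n}.png",p["pixels"][...,::-1])
E
python3 - <<'E'
from h import *
print({k:np.round(v,3) for k,v in env.get_obs().items()})
for n in("scene","top"):
    p=vision.capture(n); save(p,n+"0")
    np.savez(f"{n}0.npz",**{k:p[k] for k in("pixels","z_map","intrinsics","camera_from_world")})
    for t,z in(("yellow_carrier",0),("yellow_tab",.185),("yellow_hook",.137),("blue_carrier",0),("rail_mid",.2),("trough",0),("green_mark",.2),("red_mark",.2),("tumbler",0),("carafe",0),("bowl",0),("spray_can",0),("brush",0)):
        print(n,t,[(np.round(m["point"],0),round(m["score"],2),np.round(world(p,m["point"],z),3)) for m in models.spot_point(p,t)[:2]])
E
```

```text
pics
{'time': np.float64(0.0), 'q': array([1.179, 0.241, 0.004, 1.335, 0.   , 1.571]), 'qd': array([-0.001,  0.001,  0.   , -0.001,  0.001, -0.   ]), 'effort': array([ 0.0000e+00, -3.7232e+01,  2.5241e+01,  1.7000e-02, -0.0000e+00,
        0.0000e+00]), 'ee_pos': array([0.191, 0.462, 0.214]), 'ee_rot': array([ 0.195,  0.981, -0.001, -0.   ]), 'ft_force': array([-0.777, -0.179, -1.13 ]), 'ft_torque': array([0.047, 0.035, 0.041]), 'finger_force': np.float64(0.0), 'gripper_width': np.float64(1.004)}
scene yellow_carrier [(array([208., 356.]), 0.94, array([0.438, 0.261, 0.   ]))]
scene yellow_tab [(array([161., 358.]), 0.81, array([0.425, 0.268, 0.185]))]
scene yellow_hook [(array([175., 361.]), 0.77, array([0.443, 0.271, 0.137])), (array([162., 359.]), 0.21, array([0.374, 0.319, 0.137]))]
scene blue_carrier [(array([267., 229.]), 0.88, array([ 0.43 , -0.225,  0.   ])), (array([225., 334.]), 0.72, array([0.467, 0.142, 0.   ]))]
scene rail_mid [(array([227., 334.]), 0.74, array([ 0.649, -0.006,  0.2  ]))]
scene trough [(array([277., 336.]), 0.89, array([0.648, 0.007, 0.   ]))]
scene green
[... 969 characters left out ...]
(array([180., 328.]), 0.66, array([0.648, 0.009, 0.   ]))]
top green_mark [(array([173., 356.]), 0.51, array([ 0.636, -0.083,  0.2  ])), (array([182., 326.]), 0.42, array([0.607, 0.014, 0.2  ]))]
top red_mark [(array([165., 297.]), 0.66, array([0.664, 0.114, 0.2  ]))]
top tumbler [(array([235., 331.]), 0.67, array([ 0.433, -0.002,  0.   ])), (array([168., 332.]), 0.24, array([ 0.696, -0.009,  0.   ]))]
top carafe []
top bowl [(array([165., 446.]), 0.95, array([ 0.702, -0.452,  0.   ]))]
top spray_can [(array([256., 190.]), 0.67, array([0.357, 0.534, 0.   ])), (array([170., 358.]), 0.63, array([ 0.684, -0.108,  0.   ]))]
top brush [(array([247., 455.]), 0.59, array([ 0.384, -0.474,  0.   ]))]
```

View pics/scene0.png

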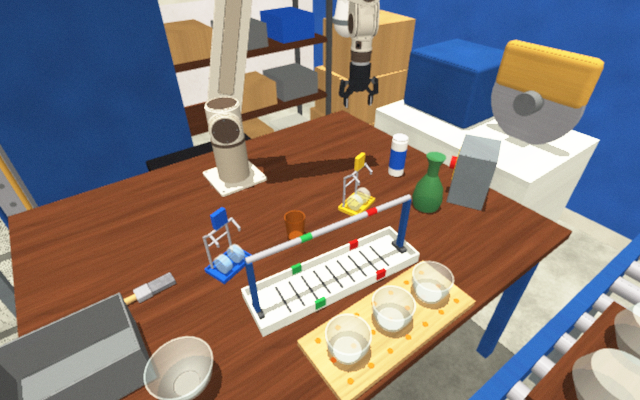

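View pics/top0.png

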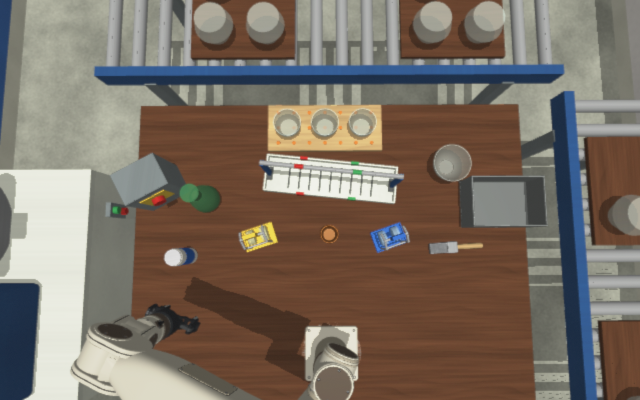

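```bash
python3 - <<'E'
from h import *
for n in("scene","top"):
    p=dict(np.load(f"{n}0.npz")); W=cloud(p); hsv=cv2.cvtColor(p["pixels"],cv2.COLOR_RGB2HSV)
    H,S,V=[hsv[...,i].astype(int) for i in range(3)]; ok=(p["z_map"]>0)&(S>110)&(V>60)
    z=W[...,2]
    def st(name,m):
        if m.sum()<4: print(n,name,m.sum());return
        q=W[m]; d=q[:,:2]-np.median(q[:,:2],0); a=np.linalg.svd(d,full_matrices=False)[2][0]
        pr=(q[:,:2]-np.median(q[:,:2],0))@a
        print(n,name,m.sum(),"med",np.median(q,0).round(3),"mid",((q.min(0)+q.max(0))/2).round(3),"ext",np.ptp(q,axis=0).round(3),"dir",np.degrees(np.arctan2(a[1],a[0])).round(1))
    yel=ok&(H>20)&(H<35)
    st("ytab",yel&(z>.155)&(z<.22)); st("ytabtop",yel&(z>.198)&(z<.22)); st("ytray",yel&(z>.004)&(z<.022))
    gr=ok&(H>45)&(H<85); rd=ok&((H<6)|(H>172))
    for nm,m in(("g",gr),("r",rd)):
        st(nm+"rail",m&(z>.185)&(z<.215)&(W[...,0]>.55)); st(nm+"rim",m&(z>.025)&(z<.05)&(W[...,0]>.5))
    st("rail",(p["z_map"]>0)&(z>.195)&(z<.215)&(W[...,0]>.58)&(W[...,0]<.72)&(abs(W[...,1])<.23))
    bl=ok&(H>95)&(H<130); st("bluetabtop",bl&(z>.19)&(W[...,0]<.55)&(W[...,1]<0)); st("posts",bl&(z>.05)&(W[...,0]>.58)&(W[...,0]<.75)&(abs(W[...,1])<.3))
E
```

```text
scene ytab 146 med [0.435 0.265 0.191] mid [0.534 0.903 0.189] ext [0.228 1.982 0.059] dir -89.6
scene ytabtop 54 med [0.433 0.27  0.205] mid [0.491 1.071 0.208] ext [0.142 1.647 0.021] dir -91.3
scene ytray 472 med [0.783 0.192 0.019] mid [ 0.555 -0.007  0.013] ext [0.769 0.994 0.018] dir -26.7
scene grail 216 med [0.59  0.453 0.201] mid [0.601 0.199 0.199] ext [0.1   0.601 0.027] dir 95.8
scene grim 278 med [0.601 0.42  0.037] mid [0.629 0.191 0.037] ext [0.168 0.598 0.024] dir 95.0
scene rrail 66 med [0.665 0.109 0.207] mid [0.662 0.109 0.204] ext [0.015 0.034 0.016] dir -94.4
scene rrim 92 med [0.725 0.107 0.036] mid [0.66  0.107 0.033] ext [0.149 0.043 0.016] dir -3.4
scene rail 1094 med [ 0.649 -0.033  0.206] mid [ 0.651 -0.     0.204] ext [0.063 0.46  0.017] dir -96.1
scene bluetabtop 12920 med [-0.875 -0.333  0.369] mid [-0.227 -0.333  0.379] ext [1.334 0.665 0.378] dir 82.9
scene posts 531 med [0.666 0.223 0.132] mid [ 0.65  -0.003  0.13 ] ext [0.071 0.481 0.159] dir 85.7
top ytab 139 med [0.438 0.29  0.178] mid [0.503 0.449 0.184] ext [0.168 0.404 0.058] dir -111.5
top ytab
[... 164 characters left out ...]
136 0.017] dir 113.7
top grail 68 med [0.59  0.455 0.202] mid [0.598 0.2   0.204] ext [0.094 0.594 0.018] dir 95.2
top grim 30 med [ 0.702 -0.088  0.036] mid [ 0.639 -0.086  0.033] ext [0.143 0.035 0.014] dir 176.2
top rrail 39 med [0.659 0.108 0.207] mid [0.659 0.108 0.209] ext [0.015 0.027 0.011] dir -99.0
top rrim 47 med [0.722 0.109 0.037] mid [0.66  0.108 0.034] ext [0.147 0.042 0.018] dir 177.2
top rail 683 med [ 0.648 -0.001  0.207] mid [0.649 0.    0.206] ext [0.066 0.459 0.018] dir 84.0
top bluetabtop 62 med [ 0.423 -0.219  0.206] mid [ 0.425 -0.22   0.201] ext [0.023 0.042 0.02 ] dir -69.9
top posts 75 med [0.662 0.224 0.12 ] mid [0.645 0.001 0.125] ext [0.063 0.468 0.149] dir 84.5
```

The scene view shows the yellow carrier at about (356,205) px and the rail with its green band at (305,238) and red band at (372,212). The blue carrier is at (225,245) and the tumbler at (294,223). The top view agrees: yellow is at (257,236), green at (356,170), red at (300,160). Next I'll refine the yaws and the mark positions from the same pictures.

```bash
python3 - <<'E'
from h import *
for n in("scene","top"):
    p=dict(np.load(f"{n}0.npz")); W=cloud(p); hsv=cv2.cvtColor(p["pixels"],cv2.COLOR_RGB2HSV)
    H,S,V=[hsv[...,i].astype(int) for i in range(3)]; ok=(p["z_map"]>0)&(S>100)&(V>60); X,Y,z=W[...,0],W[...,1],W[...,2]
    near=(abs(X-.43)<.1)&(abs(Y-.27)<.1); yel=ok&(H>20)&(H<35)&near
    for nm,m in(("tray",yel&(z>.003)&(z<.03)),("tabtop",yel&(z>.195)),("tab",yel&(z>.16))):
        r=cv2.minAreaRect((W[m][:,:2]*1000).astype(np.float32)); print(n,nm,m.sum(),np.round(r[0],1),np.round(r[1],1),round(r[2],1))
    rl=(p["z_map"]>0)&(z>.196)&(z<.215)&(abs(X-.65)<.06)&(abs(Y)<.22)
    f=np.polyfit(Y[rl],X[rl],1); print(n,"rail x=",f.round(4),"yaw",np.degrees(-np.arctan(f[0])).round(2))
    for nm,hm in(("green",(H>45)&(H<85)),("red",(H<6)|(H>172))):
        for part,m in(("rail",(z>.185)&(z<.215)&(abs(X-.65)<.04)),("rim",(z>.02)&(z<.05)&(abs(X-.65)<.1))):
            m=m&hm&ok&(abs(Y)<.25); q=W[m]; t=q[:,1]+(q[:,0]-f[1])*f[0]  # along-rail
            t/=np.hypot(1,f[0]); print(n,nm,part,m.sum(),"along mid",((t.min()+t.max())/2).round(4),"len",np.ptp(t).round(3),"med",np.median(q,0).round(3))
E
```

```text
scene tray 260 [425.  268.1] [ 90.  125.4] 18.1
scene tabtop 56 [430.8 267.5] [14.1 45.5] 16.0
scene tab 139 [430.8 268.7] [14.6 48.2] 17.3
scene rail x= [0.1063 0.6526] yaw -6.07
scene green rail 74 along mid -0.0872 len 0.028 med [ 0.645 -0.087  0.207]
scene green rim 136 along mid -0.0866 len 0.029 med [ 0.704 -0.087  0.035]
scene red rail 66 along mid 0.1091 len 0.033 med [0.665 0.109 0.207]
scene red rim 110 along mid 0.1081 len 0.033 med [0.725 0.107 0.035]
top tray 290 [430.1 269.8] [ 82.7 120.7] 18.3
top tabtop 61 [428.5 269.1] [13.6 43.1] 18.3
top tab 73 [428.5 268.9] [13.8 43.4] 18.3
top rail x= [0.1053 0.6474] yaw -6.01
top green rail 32 along mid -0.0872 len 0.027 med [ 0.638 -0.085  0.208]
top green rim 35 along mid -0.0875 len 0.024 med [ 0.701 -0.088  0.036]
top red rail 40 along mid 0.109 len 0.028 med [0.659 0.108 0.207]
top red rim 48 along mid 0.1084 len 0.027 med [0.722 0.109 0.036]
```

Request:
jog_arm --pt "1 0 0 -5 0 0 0" --pt "1 0 0 -9 0 0 0" --pt "1 0 0 -11 0 0 0" --pt "1 0 0 -11 0 0 0" --pt "1 0 0 -11 0 0 0" --squeeze 60

```text
time: 1.9
ee_pos: [0.191, 0.4622, 0.325]
ee_rot: [0.195, 0.981, 0.0, 0.0]
ft_force: [-0.6, -0.2, -0.2]
gripper_width: 1.005
finger_force: 0.0
```

Both cameras agree. The tab is at (0.429, 0.269) with carrier yaw of about 18°. The rail runs x ≈ 0.650 + 0.106·y at yaw −6°, with green at along −0.087 and red at +0.1085. Moving above the tab.

Request:
jog_arm --pt "1 -4 -1.2 0 0 0 7" --pt "1 -8 -2.4 0 0 0 14" --pt "1 -12 -3.6 0 0 0 21" --pt "1 -16 -4.8 0 0 0 28" --pt "1 -20 -6 0 0 0 35"

```text
time: 2.4
ee_pos: [0.3532, 0.3285, 0.3232]
ee_rot: [0.483, 0.876, -0.002, -0.001]
ft_force: [0.1, 0.4, -0.1]
gripper_width: 1.0
finger_force: 0.0
```

```bash
cat >> h.py <<'E'
def go(pos,yawy):
    """shift (cm) and turn (deg) in tool axes to TCP pos, tool down, tool y at yawy deg"""
    o=env.get_obs(); r=R.from_quat(o["ee_rot"]); a=np.radians(yawy); y=np.r_[np.cos(a),np.sin(a),0]; zz=np.r_[0,0,-1.]
    t=R.from_matrix(np.stack([np.cross(y,zz),y,zz],1))
    print("t",o["time"].round(2),"pos",o["ee_pos"].round(4),"shift cm",(r.inv().apply(np.array(pos)-o["ee_pos"])*100).round(2),"turn",np.degrees((r.inv()*t).as_rotvec()).round(2),"f",o["ft_force"].round(1))
E
python3 - <<'E'
from h import *
go((.429,.269,.26),18)
E
```

```text
Traceback (most recent call last):
  File "h.py", line 20, in go
    print("t",o["time"].round(2),"pos",o["ee_pos"].round(4),"shift cm",(r.inv().apply(np.array(pos)-o["ee_pos"])*100).round(2),"turn",np.degrees((r.inv()*t).as_rotvec()).round(2),"f",o["ft_force"].round(1))
              ^^^^^^^^^^^^^^^
AttributeError: 'float' object has no attribute 'round'
```

```bash
sed -i 's/o\["time"\].round(2)/round(o["time"],2)/; s/np.array(pos)/np.asarray(pos)/' h.py; sed -i 's/o=env.get_obs(); r=/o={k:np.asarray(v) for k,v in env.get_obs().items()}; r=/; s/round(o\["time"\],2)/o["time"].round(2)/' h.py
python3 - <<'E'
from h import *
go((.429,.269,.25),18)
E
```

```text
t 2.4 pos [0.3532 0.3285 0.3232] shift cm [-9.07  3.26  7.31] turn [-0.2   0.06 14.28] f [ 0.1  0.4 -0.1]
```

Request:
jog_arm --pt "1 -3 1 0 0 0 5" --pt "1 -6 2.2 0 0 0 10" --pt "1 -9.1 3.3 1 0 0 14.4" --pt "1 -9.1 3.3 4 0 0 14.4" --pt "1 -9.1 3.3 7.3 0 0 14.4"

```text
time: 2.9
ee_pos: [0.4303, 0.2702, 0.25]
ee_rot: [0.588, 0.809, -0.0, -0.0]
ft_force: [0.4, -0.1, -0.2]
gripper_width: 1.001
finger_force: 0.0
```

```bash
python3 - <<'E'
from h import *
go((.429,.269,.185),18)
p=vision.capture("wrist"); save(p,"w1"); W=cloud(p); hsv=cv2.cvtColor(p["pixels"],cv2.COLOR_RGB2HSV)
m=(hsv[...,0]>20)&(hsv[...,0]<35)&(hsv[...,1]>100)&(p["z_map"]>0); z=W[...,2]
for a,b in((.195,.22),(.15,.22),(.003,.03)):
    q=W[m&(z>a)&(z<b)&(abs(W[...,0]-.43)<.12)&(abs(W[...,1]-.27)<.12)]
    if len(q)>20:
        r=cv2.minAreaRect((q[:,:2]*1000).astype(np.float32)); print(len(q),np.round(r[0],1),np.round(r[1],1),round(r[2],1))
E
```

```text
t 2.9 pos [0.4303 0.2702 0.25  ] shift cm [-0.07 -0.15  6.5 ] turn [-0.05  0.01  0.  ] f [ 0.4 -0.1 -0.2]
1483 [428.6 270.4] [13.8 43.9] 17.6
1693 [428.5 270.3] [13.8 44. ] 18.0
3234 [428.6 269.6] [ 79.9 120.1] 18.0
```

View pics/w1.png

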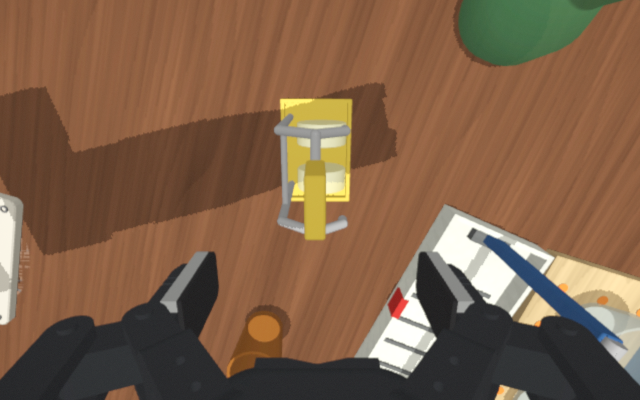

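The wrist view shows the tab at about (315,200) px, midway between the open fingers and aligned with them. It measures (0.4286, 0.2702), yaw 18°. Now I'll lower and grip.

Request:
jog_arm --pt "1 0 -0.2 2.5 0 0 0" --pt "1 0 -0.2 5 0 0 0" --pt "1 0 -0.2 6.8 0 0 0" --pt "1 0 -0.2 6.8 0 0 0" --pt "0.6 0 -0.2 6.8 0 0 0" --squeeze 60

```text
time: 3.45
ee_pos: [0.4272, 0.2706, 0.184]
ee_rot: [0.587, 0.81, -0.001, -0.0]
ft_force: [0.8, 0.3, -0.0]
gripper_width: 0.857
finger_force: 0.0
```

Request:
jog_arm --pt "0 0 0 0 0 0 0" --pt "0 0 0 0 0 0 0" --pt "0 0 0 0 0 0 0" --pt "0 0 0 0 0 0 0" --pt "0 0 0 0 0 0 0" --squeeze 60

```text
time: 3.95
ee_pos: [0.4285, 0.2711, 0.185]
ee_rot: [0.587, 0.81, 0.001, 0.001]
ft_force: [1.3, 0.2, 3.1]
gripper_width: 0.14
finger_force: 58.8
```

Request:
jog_arm --pt "0 0 0 -1.5 0 0 0" --pt "0 0 0 -4 0 0 0" --pt "0 0 0 -7 0 0 0" --pt "0 0 0 -10 0 0 0" --pt "0 0 0 -12 0 0 0"

```text
time: 4.45
ee_pos: [0.4273, 0.2705, 0.3048]
ee_rot: [0.587, 0.81, -0.001, -0.0]
ft_force: [0.9, 0.6, -6.8]
gripper_width: 0.132
finger_force: 59.1
```

```bash
python3 - <<'E'
from h import *
go((.52,-.085,.30),-6)
g=np.array([.6407,-.0868]); u=np.array([np.cos(np.radians(-6)),np.sin(np.radians(-6))])
print("pre-insert", g-.075*u); go((*(g-.075*u),.297),-6)
E
```

```text
t 4.45 pos [0.4273 0.2705 0.3048] shift cm [-36.67  -2.26   0.49] turn [-0.08  0.03 24.15] f [ 0.9  0.6 -6.8]
pre-insert [ 0.56611086 -0.07896037]
t 4.45 pos [0.4273 0.2705 0.3048] shift cm [-37.53   2.31   0.79] turn [-0.08  0.03 24.15] f [ 0.9  0.6 -6.8]
```

Request:
jog_arm --pt "0 -2 -0.1 0 0 0 1.5" --pt "0 -5.5 -0.3 0 0 0 4" --pt "0 -9.5 -0.5 0 0 0 7" --pt "0 -13.5 -0.8 0 0 0 10" --pt "0 -17.5 -1 0 0 0 13"

```text
time: 4.95
ee_pos: [0.4717, 0.1, 0.3025]
ee_rot: [0.675, 0.738, -0.001, -0.002]
ft_force: [0.4, 0.5, -5.6]
gripper_width: 0.133
finger_force: 59.1
```

```bash
python3 - <<'E'
from h import *
go((.52,-.085,.30),-6)
E
```

```text
t 4.95 pos [0.4717 0.1    0.3025] shift cm [-18.85   3.18   0.23] turn [-2.400e-01  1.000e-02  1.107e+01] f [ 0.4  0.5 -5.6]
```

Request:
jog_arm --pt "0 -4 0.6 0 0 0 2.2" --pt "0 -8 1.2 0 0 0 4.4" --pt "0 -12 2 0 0 0 6.6" --pt "0 -16 2.7 0 0 0 9" --pt "0 -18.8 3.2 0 0 0 11"

```text
time: 5.45
ee_pos: [0.5209, -0.0859, 0.3022]
ee_rot: [0.743, 0.669, -0.002, -0.001]
ft_force: [0.3, -1.1, -6.2]
gripper_width: 0.134
finger_force: 59.1
```

```bash
python3 - <<'E'
from h import *
p=vision.capture("scene"); save(p,"s2"); 
W=cloud(p); hsv=cv2.cvtColor(p["pixels"],cv2.COLOR_RGB2HSV); e=np.asarray(env.get_obs()["ee_pos"])
m=(hsv[...,0]>20)&(hsv[...,0]<35)&(hsv[...,1]>100)&(p["z_map"]>0)&(np.hypot(W[...,0]-e[0],W[...,1]-e[1])<.11); z=W[...,2]
for a,b in((.25,.33),(.09,.15)):
    q=W[m&(z>a)&(z<b)]; r=cv2.minAreaRect((q[:,:2]*1000).astype(np.float32)); print(len(q),np.round(r[0],1),np.round(r[1],1),round(r[2],1),"z",np.percentile(q[:,2],[2,98]).round(3))
g=np.array([.6407,-.0868]); u=np.array([np.cos(np.radians(-6)),np.sin(np.radians(-6))])
go((*(g-.06*u),.297),-6); go((*g,.297),-6)
cv2.imwrite("pics/s2c.png",cv2.resize(p["pixels"][120:340,180:440,::-1],None,fx=3,fy=2.7))
E
```

```text
278 [526.5 -88.9] [45.3 19.3] 73.9 z [0.279 0.325]
473 [520.3 -93. ] [120.5  81.5] 83.5 z [0.119 0.146]
t 5.5 pos [ 0.5218 -0.0895  0.3018] shift cm [1.55 5.79 0.45] turn [-0.18  0.28 -0.3 ] f [ 1.9 -4.1 -6.4]
t 5.5 pos [ 0.5218 -0.0895  0.3018] shift cm [ 1.58 11.79  0.43] turn [-0.18  0.28 -0.3 ] f [ 1.9 -4.1 -6.4]
```

View pics/s2c.png

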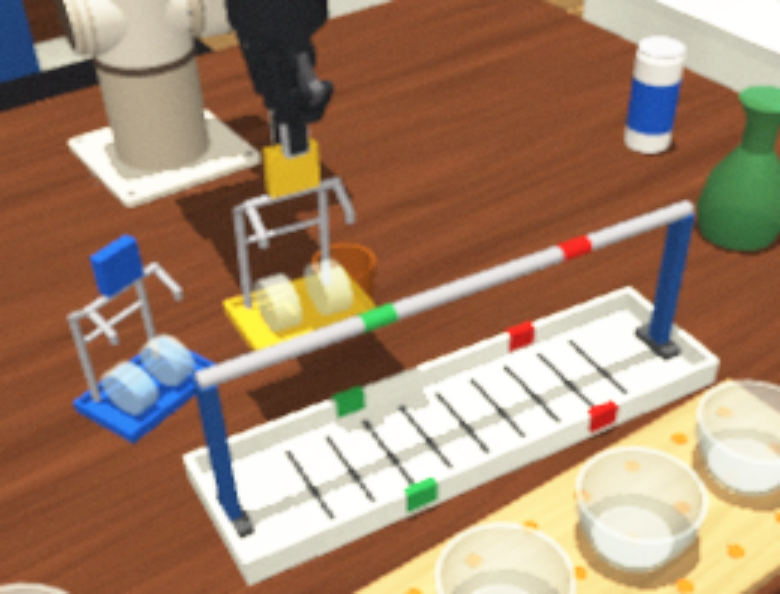

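The crop shows the carrier held upright and level, with its hooks facing the rail and lined up with the green band at (380,315). The blue carrier and the tumbler haven't moved. Inserting now.

Request:
jog_arm --pt "0 0.6 1 0.4 0 0 0" --pt "0 1.2 3 0.8 0 0 0" --pt "0 1.2 4.5 0.8 0 0 0" --pt "0 1.2 5 0.8 0 0 0" --pt "0 1.2 5 0.8 0 0 0"

```text
time: 6.0
ee_pos: [0.572, -0.0754, 0.2944]
ee_rot: [0.742, 0.67, -0.001, -0.002]
ft_force: [-0.5, 0.8, -6.3]
gripper_width: 0.135
finger_force: 59.1
```

```bash
cat > look.py <<'E'
from h import *
import sys
def look(z0=.11):
    p=vision.capture("scene"); W=cloud(p); hsv=cv2.cvtColor(p["pixels"],cv2.COLOR_RGB2HSV); e=np.asarray(env.get_obs()["ee_pos"])
    m=(hsv[...,0]>20)&(hsv[...,0]<35)&(hsv[...,1]>100)&(p["z_map"]>0)&(np.hypot(W[...,0]-e[0],W[...,1]-e[1])<.13); z=W[...,2]
    for a,b in((z0+.15,z0+.22),(z0-.03,z0+.03)):
        q=W[m&(z>a)&(z<b)]
        if len(q)<10: print("few",len(q)); continue
        r=cv2.minAreaRect((q[:,:2]*1000).astype(np.float32)); print(len(q),np.round(r[0],1),np.round(r[1],1),round(r[2],1),"z",np.percentile(q[:,2],[2,98]).round(3))
    return p
E
python3 - <<'E'
from look import *
look()
go((.6407,-.0868,.294),-6)
E
```

```text
279 [575.5 -77.1] [44.5 20.5] 80.7 z [0.27  0.317]
544 [569.3 -74.5] [119.7  85.2] 84.7 z [0.111 0.136]
t 6.05 pos [ 0.5716 -0.0752  0.2949] shift cm [-0.46  6.99  0.07] turn [-0.21 -0.07  0.2 ] f [ 0.1  1.3 -5.8]
```

Request:
jog_arm --pt "0 -0.1 1 0 0 0 0" --pt "0 -0.2 3 0 0 0 0" --pt "0 -0.4 5 0 0 0 0" --pt "0 -0.4 6.5 0 0 0 0" --pt "0 -0.4 7 0 0 0 0"

```text
time: 6.55
ee_pos: [0.6421, -0.0872, 0.2955]
ee_rot: [0.742, 0.67, -0.0, -0.0]
ft_force: [0.3, -1.1, -5.7]
gripper_width: 0.137
finger_force: 59.1
```

```bash
python3 - <<'E'
from look import *
p=look(); save(p,"s3"); cv2.imwrite("pics/s3c.png",cv2.resize(p["pixels"][140:340,220:440,::-1],None,fx=3,fy=2.9))
go((.6407,-.0868,.247),-6)
E
```

```text
303 [646.8 -89.9] [43.7 19.9] 69.3 z [0.272 0.318]
755 [645.  -89.3] [121.3  82.2] 84.1 z [0.113 0.136]
t 6.6 pos [ 0.6421 -0.0871  0.2954] shift cm [ 0.01 -0.14  4.84] turn [-0.06 -0.02  0.16] f [ 1.   0.2 -6.2]
```

View pics/s3c.png

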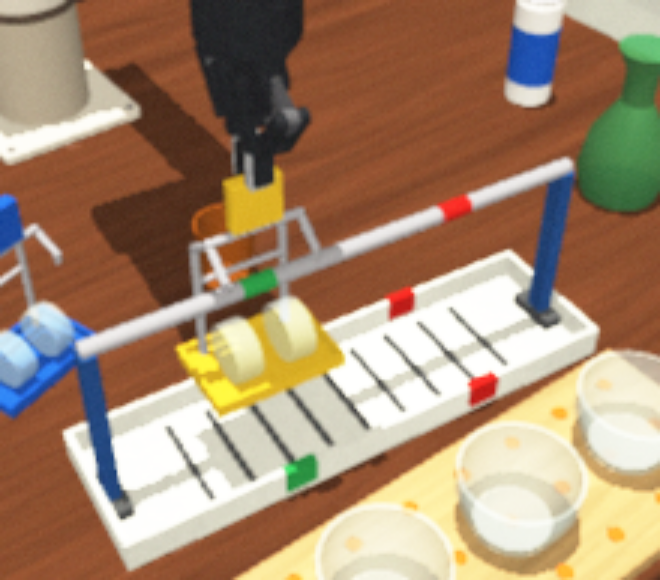

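The crop shows the rail passing under both hooks and above the glass, with the green band at (258,283) central between them. Lowering onto the rail.

Request:
jog_arm --pt "0 0 -0.1 1 0 0 0" --pt "0 0 -0.1 2 0 0 0" --pt "0 0 -0.1 3 0 0 0" --pt "0 0 -0.1 3.8 0 0 0" --pt "0 0 -0.1 4.2 0 0 0"

```text
time: 7.1
ee_pos: [0.6398, -0.087, 0.2533]
ee_rot: [0.742, 0.67, -0.001, -0.001]
ft_force: [-0.1, -0.3, -5.7]
gripper_width: 0.132
finger_force: 59.1
```

Request:
jog_arm --pt "0 0 0 0.2 0 0 0" --pt "0 0 0 0.4 0 0 0" --pt "0 0 0 0.5 0 0 0" --pt "0 0 0 0.6 0 0 0" --pt "0 0 0 0.6 0 0 0"

```text
time: 7.6
ee_pos: [0.641, -0.0872, 0.2492]
ee_rot: [0.742, 0.67, 0.001, 0.001]
ft_force: [-0.9, 0.4, -3.2]
gripper_width: 0.132
finger_force: 59.6
```

```bash
python3 - <<'E'
from look import *
look(.065)
go((.6407,-.0868,.247),-6)
E
```

```text
276 [646.8 -90.3] [43.9 22.2] 71.7 z [0.225 0.272]
745 [639.3 -88.4] [122.1  83.8] 84.3 z [0.066 0.091]
t 7.65 pos [ 0.641  -0.0873  0.2492] shift cm [ 0.04 -0.04  0.22] turn [0.1  0.   0.15] f [-0.3 -0.8 -1.7]
```

The force has dropped from about 6 N to about 2 N, so the hooks are seated. Now I'll slide along the rail (+tool x, 19.6 cm).

Request:
jog_arm --pt "0 1 0 0 0 0 0" --pt "0 3 0 0 0 0 0" --pt "0 5 0 0 0 0 0" --pt "0 7 0 0 0 0 0" --pt "0 9 0 0 0 0 0"

```text
time: 8.15
ee_pos: [0.6496, 0.0017, 0.2488]
ee_rot: [0.743, 0.67, -0.001, 0.001]
ft_force: [-1.6, -4.8, -0.5]
gripper_width: 0.139
finger_force: 59.8
```

```bash
python3 - <<'E'
from look import *
look(.065)
go((.6615,.108,.2485),-6)
E
```

```text
248 [654.4  -1.9] [43.5 21.3] 61.1 z [0.225 0.272]
652 [647.9  -4.2] [121.7  82.5] 84.0 z [0.065 0.091]
t 8.2 pos [0.65   0.006  0.2486] shift cm [10.26  0.14  0.02] turn [ 0.01 -0.04  0.31] f [-2.9  1.9  1.9]
```

Request:
jog_arm --pt "0 2 0 0 0 0 0" --pt "0 4.5 0 0 0 0 0" --pt "0 7 0 0 0 0 0" --pt "0 9 0 0 0 0 0" --pt "0 10.6 0 0 0 0 0"

```text
time: 8.7
ee_pos: [0.6607, 0.1075, 0.2487]
ee_rot: [0.742, 0.67, -0.001, 0.002]
ft_force: [-2.3, -8.5, 2.0]
gripper_width: 0.135
finger_force: 60.1
```

Request:
jog_arm --pt "0 0 0 0 0 0 0" --pt "0 0 0 0 0 0 0" --pt "0 0 0 0 0 0 0" --pt "0 0 0 0 0 0 0" --pt "0 0 0 0 0 0 0"

```text
time: 9.2
ee_pos: [0.6606, 0.1075, 0.2482]
ee_rot: [0.742, 0.67, 0.0, -0.0]
ft_force: [-0.8, 3.7, -2.1]
gripper_width: 0.134
finger_force: 59.7
```

```bash
python3 - <<'E'
from look import *
p=look(.065); save(p,"s4"); cv2.imwrite("pics/s4c.png",cv2.resize(p["pixels"][140:340,240:460,::-1],None,fx=3,fy=2.9))
go((.6615,.108,.2485),-6)
E
```

```text
223 [666.6 107.7] [52.  23.7] 76.6 z [0.224 0.271]
582 [658.  106.2] [121.5  84.2] 84.4 z [0.065 0.091]
t 9.25 pos [0.6606 0.1075 0.2482] shift cm [ 0.06  0.08 -0.03] turn [-0.01 -0.02  0.12] f [-0.1  5.  -1. ]
```

View pics/s4c.png

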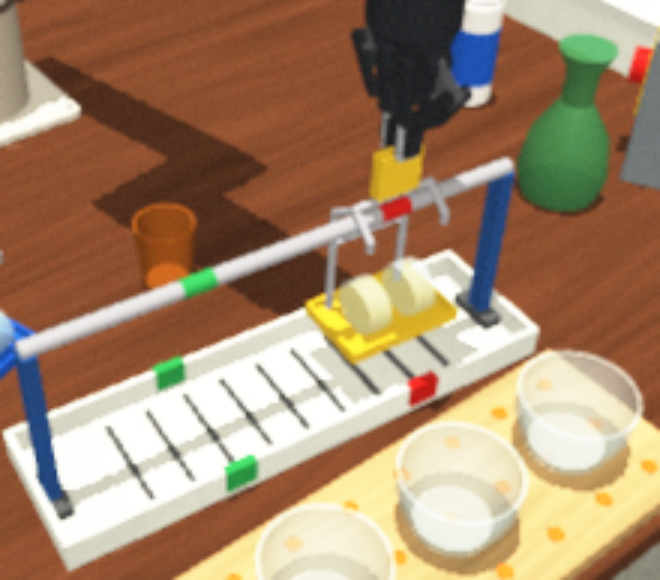

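The crop shows the red band at (397,208) centred between the two hooks, and the tray is measured at y = 0.106. Releasing.

Request:
jog_arm --pt "0.2 0 0 0 0 0 0" --pt "0.3 0 0 0 0 0 0" --pt "0.45 0 0 0 0 0 0" --pt "0.6 0 0 0 0 0 0" --pt "0.6 0 0 0 0 0 0"

```text
time: 9.75
ee_pos: [0.6608, 0.1074, 0.2484]
ee_rot: [0.742, 0.67, 0.0, 0.0]
ft_force: [0.1, 0.4, -0.3]
gripper_width: 0.602
finger_force: 0.0
```

Request:
jog_arm --pt "0.6 0 0 -1 0 0 0" --pt "0.6 0 0 -3 0 0 0" --pt "0.6 0 0 -6 0 0 0" --pt "0.6 0 0 -9 0 0 0" --pt "0.6 0 0 -10 0 0 0"

```text
time: 10.25
ee_pos: [0.6612, 0.1078, 0.3532]
ee_rot: [0.742, 0.67, 0.003, 0.002]
ft_force: [0.2, 0.1, -0.2]
gripper_width: 0.597
finger_force: 0.0
```

Request:
jog_arm --pt "0.6 0 0 0 0 0 0" --pt "0.6 0 0 0 0 0 0" --pt "0.6 0 0 0 0 0 0" --pt "0.6 0 0 0 0 0 0" --pt "0.6 0 0 0 0 0 0"

```text
time: 10.75
ee_pos: [0.6603, 0.1077, 0.3474]
ee_rot: [0.742, 0.67, -0.001, -0.0]
ft_force: [0.0, 0.4, 0.3]
gripper_width: 0.599
finger_force: 0.0
```

```bash
python3 - <<'E'
from look import *
for i in range(4): p=look(.065)
save(p,"s5"); cv2.imwrite("pics/s5c.png",cv2.resize(p["pixels"][140:340,240:460,::-1],None,fx=3,fy=2.9))
E
```

```text
268 [662.5 108.8] [51.5 15.4] 82.4 z [0.224 0.271]
551 [658.9 105.6] [121.5  83.9] 84.5 z [0.064 0.091]
267 [663.1 107.2] [48.9 14.1] 86.3 z [0.224 0.271]
555 [659.1 105.7] [122.3  82.6] 83.2 z [0.065 0.091]
268 [662.  107.5] [50.  14.7] 84.3 z [0.225 0.271]
558 [659.1 105.2] [121.8  82.9] 84.3 z [0.065 0.091]
266 [662.9 108.2] [51.2 14.7] 83.7 z [0.225 0.271]
558 [658.4 104.9] [120.9  83.2] 84.1 z [0.064 0.092]
```

View pics/s5c.png

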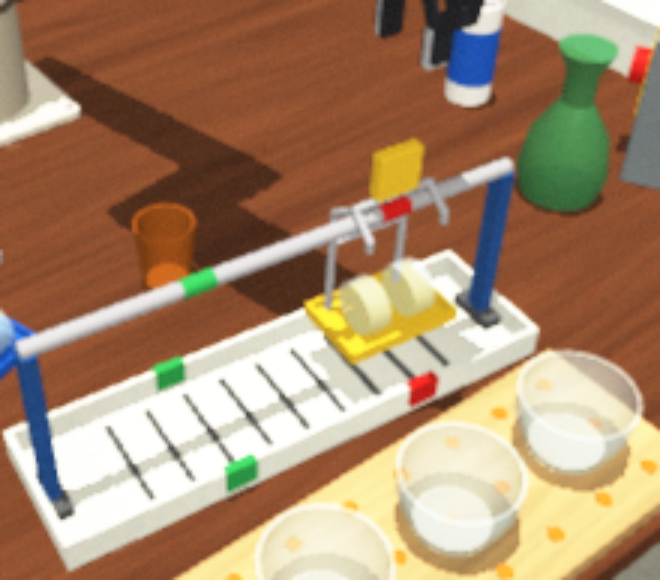

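The carrier hangs free by both hooks, centred on the red band at (397,208) and at rest, and the gripper is well clear. Handing in.

```bash
python3 -c "
from bench import ticket
print(ticket.sign_off())"
```

```text
the job is handed in; nothing more can be done
None
```

The yellow carrier was hooked on at the green mark and slid to the red mark, where it now hangs free and still by both hooks, about 3 mm off centre by camera; the job is handed in at about 11 s, with no verdict returned.

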